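# Load the full cassette magazine into the feeder until it latches

### The arm

A 6-joint arm with a two-finger parallel gripper is mounted at the origin on a cart in front of the work surface, level with it; the furniture and walls round the work are solid. World frame = base frame: x ahead of the robot, y to its left, z up, the work surface at z = 0. Lengths are in m, angles in degrees, forces in N, time in s.
With the tool pointing down it reaches from about 0.35 to 0.775 m from the base axis. Payload 5.5 kg.
Tool frame: the origin (TCP) lies between the finger pads; the fingertips stand 25 mm ahead of it and the grasp point (between the pads) lies 6 mm ahead of it; x points along the fingers, z is the direction in which the jaws open and shut, and the axes are right-handed (so a half turn about x gives the same grasp; the last joint's range is limited). The gripper opens to 85 mm and grips with 20 to 120 N. Pads are 22 mm wide; open, the fingers measure 114 mm over their backs; the gripper's body (76 mm by 85 mm) begins 54 mm behind the grasp point. The pads swing forward as they close: fully open they stand 13 mm farther back than shut.
Start: joints at [65.684, 17.945, 2.641, 74.691, 0, 82.002], TCP at [0.162, 0.552, 0.224] pointing down, gripper open.
Joint ranges: [-158.12, 158.12], [-49.38, 96.58], [-58.88, 72.47], [-126.05, 133.96], [-84.25, 85.87], [-180, 180]. Speed limits (degrees/s): [147.25, 147.25, 180, 180, 180, 180].

### API

Orientations are given as [roll, pitch, yaw] about the fixed x, y, z axes, in that order (R = Rz(yaw) Ry(pitch) Rx(roll)).
In Python, from workcell import ctrl, viewer gives the robot as it stands. The module is installed in compiled form; this text tells all that it offers.
- The arm moves only by the tool jog_arm, never from a script. Its argument "series" is a list of rows, each a list of 6 numbers: the shift along the tool's x, y, z as a fraction of full scale, then the turn, a rotation vector about the tool's x, y, z as a fraction of full scale. In form: [[x, y, z, wx, wy, wz], ...]. A call has 1 to 20 rows; each row shifts and turns the commanded pose from where the row before left it, along the tool's axes as they then stand; what a row does not reach is not made up. Full scale, the value 1, is 100 mm for a shift and 2 rad for a turn. A row lasts 1/8 s, in which the tool goes at most 62.5 mm and 10.7 degrees, less where a joint would pass 70% of its speed; a pose out of reach is approached as far as the arm can. A call with a number of a shift or a turn outside -1 to 1 is refused whole. A call with a gripper value outside its range is refused whole. "fingers" is the opening, from -1 (shut) to 1 (fully open), set as the call begins (left out, the last holds). The fingers move at their own pace and stop on an object; "newtons" is the grip in N (left out, the last holds). Time passes only in rows, so rows that do not move let the fingers close. It gives the time, the measured TCP pose, the force and the opening at its end, in the units of the state.
- ctrl.get_obs(): the state, without advancing time (a new reading comes with each control period).
- viewer.capture(name): name is "scene" or "top" or "wrist"; returns a dict with "frame" (420x560x3 uint8, red, green, blue), "fov_y" (degrees; the focal length in pixels is half the picture's height over the tangent of half this angle, whatever the lens; pixels are square), "cx", "cy" (the principal point, pixels), "rvec" (rotation vector, rad) and "tvec" (3), from world to camera coordinates, as OpenCV has them; the wrist camera has in their place "tool_from_camera" (4x4, takes a point from camera to tool coordinates, whose origin is the TCP and whose axes are the tool frame's). Camera axes: x right, y down, z forward; pixel columns grow to the right and rows downward; lengths in m; the calibration is good to about 2 mm. A picture is of the moment at which its call begins: read the wrist's pose just before it. There is no depth.
- ctrl.close_job(): hands the job in, once; it reports no verdict.
Trained networks look in a picture, given as the dict that the camera call returned (one of the last four; its "shot" number tells which), for a name from the list of things; names that differ only in an ending like _2 or _b are one class to them, and where a whole thing is asked for, a point or a joint stands for the part that bears it (a point fixed in the world has none). Each returns a list of dicts, best first, with "score" (0 to 1); they miss things now and then, are a little off and sometimes report something else, mostly with a low value. They report only what shows in the picture. A call takes as long as a camera call.
- viewer.boxes_of(label, picture): "position" ([x, y, z] in m, in world coordinates, good to about 4 mm: the middle of the surface that is visible of it).
- viewer.landmark_of(label, picture): "position" ([x, y, z] in m, in world coordinates, good to about 4 mm: a listed point, or the origin of a listed thing).
The state is a dict: "time": time; "qpos": joint angles; "qd": joint speeds; "joint_torque": joint torques, N m; "ee_pos": TCP position; "tool_rot": TCP orientation; "force": force on the tool from outside, world axes, zero at the start; "ft_torque": the same for the moment, N m; "opening": opening from 0.0 (shut) to 1.0 (fully open).
Only numpy, scipy, OpenCV 4.12 (cv2) and the standard library are available. Lean on these libraries where they do the work, as an engineer would, in place of code of your own. Each camera call takes 0.05 s, during which the arm holds its last target.

### The job

Two identical closed cassette magazines stand on the table: one is full, the other used up. Lift each by its handle to feel which is heavier, set the heavier one on the feeder's bed and slide it home between the rails until the hook latches behind its ridge and holds it, without forcing it against the end stop, and set the lighter one upright in the white returns tray. Leave the pots, timer and marker round about where they are.

Things in the scene. Friction and masses are not known exactly. Their poses are not given: they have to be found in the camera images.
- magazine_1_grip (a point): closed opaque grey magazine 104 (x) x 64 (y) x 52 mm high, same at both ends, standing on the table; one of two alike, one full (7 to 9 N), one used up (about 2 N), which is which cannot be seen. On top a black carrying handle: bar 56 (x) x 16 (y) x 16 mm on two posts, 18 mm free under it. Point: the bar's centre, 78 mm above the underside; x along the bar, z up
- magazine_2_grip (a point): the other magazine: same shape, size and point as magazine_1_grip
- feeder: cassette feeder, fixed; grey bed plate 275 x 96 x 8 mm; origin on its underside midway between the rails; x from the open mouth to the end head, y left, z up. Magazines lie on the bed (z = 8 mm) lengthways, either way round. Two rails 30 mm high stand 67 mm apart from x = -45 to 55 mm, flaring to 92 mm apart at x = -77. A housing 44 mm high lies at y = 42 to 84 mm
- feeder_bed: the feeder's flat bed plate, 275 x 96 x 8 mm, its top 8 mm above the table; same origin and axes as the feeder
- feeder_landing (a point): point on the feeder's bed (8 mm above the table), on the centre line 80 mm before the feeder's origin; axes as the feeder's. A magazine set down with its middle here has its nose in the flare and is clear of the hook; from here it is slid 85 to 109 mm along +x. Sliding costs 1 to 6 N; the bed is stiff, so do not press down while sliding (1 mm off it is fine)
- hook (a joint): angle in rad of the sprung steel hook on the feeder's end head, over the centre line: 0 down, grows as it lifts. It rides up over the ridge (6 mm wide, 4.5 mm high, 48 mm from the middle) on the entering magazine's cover, adding up to 5 N, and drops behind it. The head is clamped at an unmeasured place: a latched magazine's middle lies 5 to 29 mm beyond the feeder's origin
- bumper (a joint): travel of the head's sprung nylon bumper in m, 41 mm above the bed: 0 out, 0.005 at its hard stop (15 N), 3 N per mm. The hook has dropped once the bumper is 0.0025 in (8 N); let go, the bumper pushes the magazine back onto the hook and stays about 0.0015 in. Over 30 N there is forcing it
- tray: white open returns tray, fixed, 160 (x) x 118 (y) x 30 mm high, wall and floor 3 mm; origin under its centre, x along its length, z up. It takes one magazine lengthways, handle up
- pot_a: bystander: lidded sample pot, 61 mm across, 56 mm high, between the magazines and the feeder; origin under its centre
- pot_b: bystander: lidded sample pot, 61 mm across, 56 mm high, among the magazines; origin under its centre
- timer: bystander: bench timer 62 x 62 x 20 mm to the right of the tray; origin under its centre
- marker: bystander: marker pen 132 mm long, 19 mm high, lying in front; origin under its centre

How it is judged (in metres and radians):
At the end, for the whole second after the job is handed in: the heavier magazine lies level between the feeder's rails (within 4 mm, 0.06 rad, over 4.3 N of weight on the bed), the hook holding it so that the bumper stays in by over 0.7 mm; the lighter stands upright (0.12 rad) in the tray within 45 mm of its middle; both at rest (((x of magazine_1_grip in the frame of feeder between -0.002 and 0.034 m and y of magazine_1_grip in the frame of feeder between -0.004 and 0.004 m and z of magazine_1_grip in the frame of feeder between 0.08 and 0.092 m and angle between magazine_1_grip's own z axis and vertical below 0.06 rad and contact force between magazine_1 and feeder_bed above 4.3 N and value of joint bumper above 0.0007 m and x of magazine_2_grip in the frame of tray between -0.045 and 0.045 m and y of magazine_2_grip in the frame of tray between -0.045 and 0.045 m and z of magazine_2_grip in the frame of tray between 0.072 and 0.092 m and angle between magazine_2_grip's own z axis and vertical below 0.12 rad and linear speed of each of magazine_1, magazine_2 below 0.02 m/s) or (x of magazine_2_grip in the frame of feeder between -0.002 and 0.034 m and y of magazine_2_grip in the frame of feeder between -0.004 and 0.004 m and z of magazine_2_grip in the frame of feeder between 0.08 and 0.092 m and angle between magazine_2_grip's own z axis and vertical below 0.06 rad and contact force between magazine_2 and feeder_bed above 4.3 N and value of joint bumper above 0.0007 m and x of magazine_1_grip in the frame of tray between -0.045 and 0.045 m and y of magazine_1_grip in the frame of tray between -0.045 and 0.045 m and z of magazine_1_grip in the frame of tray between 0.072 and 0.092 m and angle between magazine_1_grip's own z axis and vertical below 0.12 rad and linear speed of each of magazine_1, magazine_2 below 0.02 m/s))); the robot touches nothing.
It fails at once if a magazine is forced against the feeder's end stop (bumper fully in) with more than 30 N (value of joint bumper above 0.0045 m and contact force between any of magazine_1, magazine_2 and feeder above 30 N).
It fails at once if a pot, the timer or the marker is moved by more than 30 mm (distance of any of pot_a, pot_b, timer, marker from where it was at the start of the episode above 0.03 m).
It also fails if it takes over 72 s, if anything falls off the work surface, if the arm or the gripper's body presses on something with over 40 N, if the wrist force passes 120 N, or if a joint passes its speed limit or range.

## Working session

There is one attempt and no reset: what is moved stays moved. The work goes in short steps, Python scripts to look and compute and a tool call to move; the robot and the scene stay as the last step left them, time stands still between calls to the robot, and variables do not carry over. Pictures are saved under pics/ and viewed, and the job is handed in when it is done.

Besides the shell and the picture viewer there is one more tool, called as name(argument=value, ...) on one line, values as JSON. jog_arm: Moves the arm, as the interface text tells. Its arguments: {"type":"object","properties":{"series":{"type":"array"},"fingers":{"type":"number"},"newtons":{"type":"number"}},"required":["series"]}

```bash
mkdir -p pics; cat > h.py <<'E'
import numpy as np, cv2
from workcell import ctrl, viewer
from scipy.spatial.transform import Rotation as R
def snap(n,f):
    p=viewer.capture(n); cv2.imwrite('pics/'+f+'.png',p['frame'][:,:,::-1]); return p
def K(p):
    f=p['frame'].shape[0]/2/np.tan(np.radians(p['fov_y']/2)); return np.array([[f,0,p['cx']],[0,f,p['cy']],[0,0,1.]])
def proj(p,X):
    return cv2.projectPoints(np.array(X,float).reshape(-1,1,3),np.array(p['rvec'],float),np.array(p['tvec'],float),K(p),None)[0].reshape(-1,2)
def ray(p,uv,z):
    Rm=cv2.Rodrigues(np.array(p['rvec'],float))[0];t=np.array(p['tvec'],float).ravel()
    c=-Rm.T@t; d=Rm.T@np.linalg.inv(K(p))@np.array([uv[0],uv[1],1.]); return c+d*(z-c[2])/d[2]
def st():
    o=ctrl.get_obs(); print({k:(np.round(v,4).tolist()) for k,v in o.items() if k in('time','qpos','ee_pos','tool_rot','force','opening')}); return o
E
python3 - <<'E'
from h import *
st()
for c in ('top','scene'):
    p=snap(c,c+'0')
    for l in ['magazine_1_grip','feeder','feeder_landing','tray','pot_a','timer','marker','hook']:
        for m in ('landmark_of','boxes_of'):
            try:
                r=getattr(viewer,m)(l,p); print(c,l,m,[(round(d['score'],2),np.round(d['position'],3).tolist()) for d in r])
            except Exception as e: print(c,l,m,repr(e)[:80])
E
```

```text
{'time': 0.0, 'qpos': [65.6839, 17.9918, 2.5747, 74.6898, -0.0011, 82.0022], 'ee_pos': [0.1613, 0.5513, 0.2234], 'tool_rot': [172.5955, 89.8931, -113.7229], 'force': [-0.77, -0.7005, 0.0401], 'opening': 0.9983}
top magazine_1_grip landmark_of [(0.77, [0.502, 0.106, 0.078])]
top magazine_1_grip boxes_of [(0.6, [0.5, 0.1, 0.053])]
top feeder landmark_of [(0.85, [0.54, -0.206, 0.003])]
top feeder boxes_of [(0.82, [0.536, -0.202, 0.014])]
top feeder_landing landmark_of [(0.95, [0.459, -0.217, 0.004])]
top feeder_landing boxes_of [(0.94, [0.534, -0.206, 0.002])]
top tray landmark_of [(0.65, [0.466, -0.429, 0.004])]
top tray boxes_of [(0.6, [0.47, -0.432, 0.006]), (0.26, [0.533, -0.202, 0.014])]
top pot_a landmark_of [(0.96, [0.458, 0.214, 0.001]), (0.68, [0.505, 0.001, 0.002])]
top pot_a boxes_of [(0.89, [0.499, 0.002, 0.057]), (0.89, [0.46, 0.209, 0.057]), (0.75, [0.538, -0.2, 0.012]), (0.27, [0.469, -0.431, 0.007])]
top timer landmark_of [(0.95, [0.54, -0.538, 0.002])]
top timer boxes_of [(0.79, [0.54, -0.541, 0.016]), (0.48, [0.608, -0.201, 0.073])]
top marker landmark_of [(0.64, [0.39
[... 707 characters left out ...]
)]
scene tray boxes_of [(0.63, [0.466, -0.434, 0.004])]
scene pot_a landmark_of [(0.91, [0.502, -0.001, -0.001]), (0.86, [0.463, 0.209, 0.001]), (0.54, [0.401, 0.044, 0.002]), (0.28, [0.539, -0.209, -0.001])]
scene pot_a boxes_of [(0.67, [0.489, -0.013, 0.05]), (0.55, [0.453, 0.191, 0.048]), (0.29, [0.604, -0.21, 0.073])]
scene timer landmark_of [(0.8, [0.541, -0.542, 0.001])]
scene timer boxes_of [(0.58, [0.532, -0.543, 0.012])]
scene marker landmark_of [(0.82, [0.397, 0.044, 0.001])]
scene marker boxes_of [(0.62, [0.393, 0.038, 0.011])]
scene hook landmark_of ValueError('it knows: feeder, feeder_bed, feeder_landing, magazine_1_grip, magaz
scene hook boxes_of [(0.5, [0.603, -0.206, 0.072])]
```

View pics/top0.png

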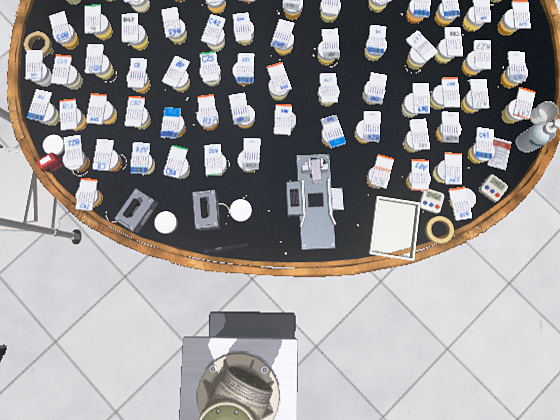

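View pics/scene0.png

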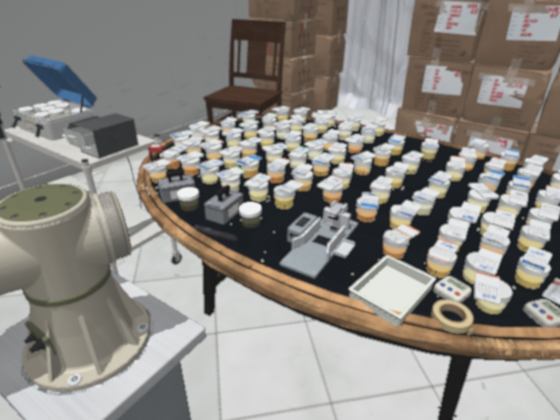

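```bash
python3 - <<'E'
from h import *
p=snap('top','top1')
print(K(p)); print(proj(p,[[0,0,0],[.5,0,0],[.16,.55,.2],[.5,.1,.078],[.54,-.206,0]]))
Rm=cv2.Rodrigues(np.array(p['rvec']))[0]; print(-Rm.T@np.array(p['tvec']).ravel())
f=p['frame'][140:275,70:440,::-1]
cv2.imwrite('pics/crop1.png',cv2.resize(f[:, :190],None,fx=4,fy=4,interpolation=cv2.INTER_CUBIC))
cv2.imwrite('pics/crop2.png',cv2.resize(f[:, 190:],None,fx=4,fy=4,interpolation=cv2.INTER_CUBIC))
w=snap('wrist','w0'); print(w['tool_from_camera'],w['fov_y'],w['cx'],w['cy'])
print(viewer.landmark_of('magazine_1_grip',w))
E
```

```text
[[444.27574684   0.         274.29975712]
 [  0.         444.27574684 207.85401605]
 [  0.           0.           1.        ]]
[[237.33921175 395.97053657]
 [242.38957174 213.62962136]
 [ -3.70661272 342.23069181]
 [203.45807555 209.01432424]
 [313.80250301 201.09669954]]
[ 0.32170007 -0.0984021   1.26986524]
[[-6.60551163e-04 -2.86242906e-01  9.58156857e-01 -1.49826321e-01]
 [-2.42873760e-04 -9.58156992e-01 -2.86243114e-01  7.33199304e-02]
 [ 9.99999752e-01 -4.21789380e-04  5.63390825e-04 -6.17097162e-04]
 [ 0.00000000e+00  0.00000000e+00  0.00000000e+00  1.00000000e+00]] 64.98924788280624 277.21016160360455 201.78954370120522
[]
```

View pics/crop1.png

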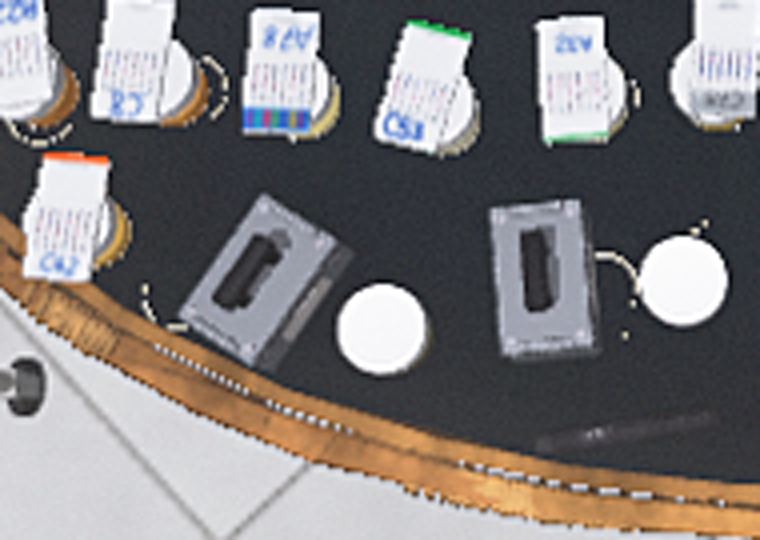

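View pics/crop2.png

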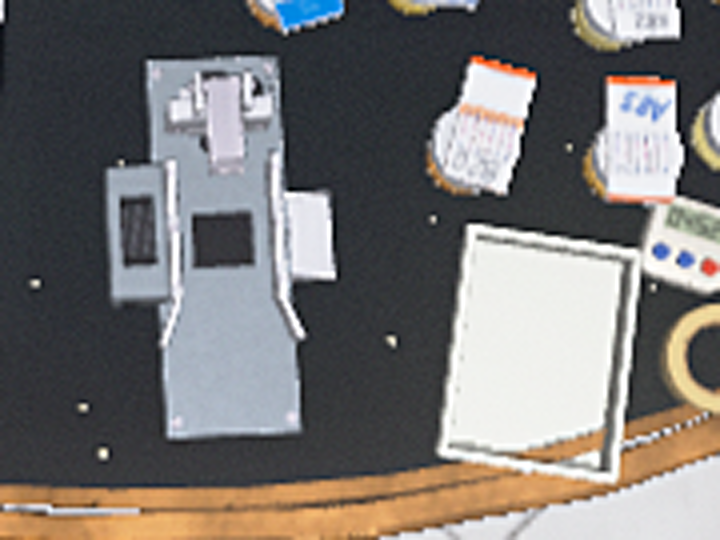

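View pics/w0.png

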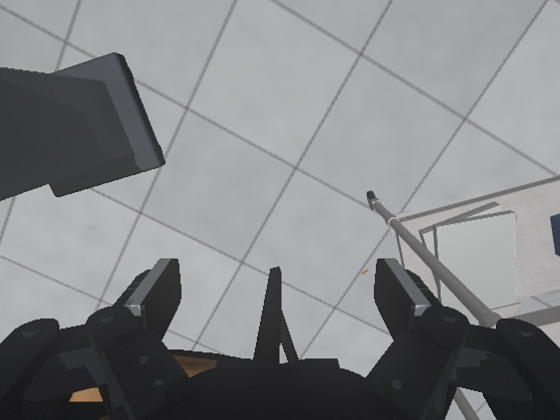

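```bash
python3 - <<'E'
from h import *
p=snap('top','top2')
def c1(l,z,ox=70,oy=140): return np.array([ray(p,(ox+(u+.5)/4-.5,oy+(v+.5)/4-.5),z)[:2] for u,v in l])
def rect(n,P):
    ce=P.mean(0); print(n,'c',ce.round(4),'sides',[round(float(np.linalg.norm(P[i]-P[i-1])),4) for i in range(4)])
    for i in range(4):
        d=P[i]-P[i-1]; print('   ang',round(float(np.degrees(np.arctan2(d[1],d[0]))),1),end='')
    print()
rect('m1',c1([(262,193),(338,235),(250,365),(178,318)],.052))
rect('m2',c1([(490,208),(578,200),(597,347),(510,357)],.052))
# handle bars
rect('h1',c1([(255,233),(282,240),(245,308),(216,300)],.086))
rect('h2',c1([(522,228),(550,228),(554,312),(527,313)],.086))
rect('bed',c1([(147,58),(278,57),(300,432),(167,437)],.008,260))
rect('tray',c1([(468,225),(640,250),(616,480),(440,455)],.03,260))
o=ctrl.get_obs(); print(R.from_euler('xyz',o['tool_rot'],degrees=True).as_matrix().round(3))
for l in ('magazine_1_grip','feeder','feeder_landing','tray'):
    print(l,[(round(d['score'],2),np.round(d['position'],3).tolist()) for d in viewer.landmark_of(l,p)])
print(proj(p,[[.54,-.541,.02]]))
E
```

```text
m1 c [0.5009 0.2974] sides [0.1032, 0.062, 0.1072, 0.0609]
   ang -30.5   ang -117.8   ang 148.9   ang 58.5
m2 c [0.504  0.0985] sides [0.1058, 0.0616, 0.1043, 0.0602]
   ang 10.0   ang -83.8   ang -170.7   ang 97.5
h1 c [0.5008 0.2918] sides [0.0517, 0.0191, 0.0517, 0.0205]
   ang -26.8   ang -103.6   ang 154.8   ang 75.6
h2 c [0.5039 0.0969] sides [0.0582, 0.019, 0.0575, 0.0182]
   ang 5.7   ang -89.1   ang -175.1   ang 93.1
bed c [ 0.5409 -0.2097] sides [0.2771, 0.0959, 0.2742, 0.0943]
   ang 3.4   ang -88.6   ang -176.9   ang 93.1
tray c [ 0.4635 -0.4308] sides [0.1643, 0.1222, 0.1635, 0.1225]
   ang -7.9   ang -97.5   ang 172.3   ang 82.8
[[ 0.    -0.96   0.281]
 [ 0.     0.281  0.96 ]
 [-1.    -0.     0.   ]]
magazine_1_grip [(0.96, [0.504, 0.104, 0.079]), (0.61, [0.539, -0.205, 0.007])]
feeder [(0.76, [0.544, -0.207, 0.003])]
feeder_landing [(0.81, [0.462, -0.217, 0.008])]
tray []
[[431.97348626 201.76911281]]
```

```bash
cat >> h.py <<'E'
def yaw_of(o):
    M=R.from_euler('xyz',o['tool_rot'],degrees=True).as_matrix(); return np.degrees(np.arctan2(M[1,2],M[0,2])),M
def plan(target,yaw,n,q=.005,start=None):
    o=ctrl.get_obs(); y0,M=yaw_of(o); p0=np.array(o['ee_pos'])
    print('tilt err deg',np.degrees(np.arccos(min(1,-M[2,0]))).round(2),'yaw',round(y0,2),'pos',p0.round(4))
    if start is not None: p0,y0=np.array(start[:3],float),start[3]
    t=np.array(target,float); s=(1-np.cos(np.pi*np.arange(n+1)/n))/2
    pos=p0.copy();y=y0;rows=[]
    for k in range(1,n+1):
        d=p0+(t-p0)*s[k]-pos; a=np.radians(y)
        zt=np.array([np.cos(a),np.sin(a),0]);xt=np.array([0,0,-1.]);yt=np.cross(zt,xt)
        v=np.array([d@xt,d@yt,d@zt])/.1; v=np.round(v/q)*q
        w=round(-np.radians((y0+(yaw-y0)*s[k])-y)/2/.002)*.002
        rows.append([round(float(x),4) for x in v]+[round(w,4),0,0])
        pos=pos+(xt*v[0]+yt*v[1]+zt*v[2])*.1; y-=np.degrees(w*2)
    print('end',pos.round(4),round(y,2)); print(str([[int(x) if x==int(x) else x for x in r] for r in rows]).replace(' ',''))
E
python3 - <<'E'
from h import *
plan([.500,.296,.22],60,18)
E
```

```text
tilt err deg 0.01 yaw 73.68 pos [0.1616 0.5519 0.2243]
end [0.5    0.2961 0.2198] 59.93
[[0,-0.03,-0.01,0,0,0],[0,-0.09,-0.035,0.004,0,0],[0.005,-0.145,-0.055,0.004,0,0],[0,-0.2,-0.07,0.006,0,0],[0.005,-0.25,-0.09,0.008,0,0],[0,-0.285,-0.09,0.008,0,0],[0.005,-0.32,-0.1,0.01,0,0],[0.005,-0.345,-0.1,0.01,0,0],[0,-0.355,-0.1,0.01,0,0],[0.005,-0.355,-0.085,0.01,0,0],[0.005,-0.35,-0.08,0.01,0,0],[0,-0.33,-0.065,0.01,0,0],[0.005,-0.295,-0.055,0.008,0,0],[0.005,-0.26,-0.045,0.008,0,0],[0,-0.21,-0.035,0.006,0,0],[0,-0.155,-0.02,0.004,0,0],[0.005,-0.095,-0.01,0.002,0,0],[0,-0.03,-0.005,0.002,0,0]]
```

jog_arm(series=[[0, -0.03, -0.01, 0, 0, 0], [0, -0.09, -0.035, 0.004, 0, 0], [0.005, -0.145, -0.055, 0.004, 0, 0], [0, -0.2, -0.07, 0.006, 0, 0], [0.005, -0.25, -0.09, 0.008, 0, 0], [0, -0.285, -0.09, 0.008, 0, 0], [0.005, -0.32, -0.1, 0.01, 0, 0], [0.005, -0.345, -0.1, 0.01, 0, 0], [0, -0.355, -0.1, 0.01, 0, 0], [0.005, -0.355, -0.085, 0.01, 0, 0], [0.005, -0.35, -0.08, 0.01, 0, 0], [0, -0.33, -0.065, 0.01, 0, 0], [0.005, -0.295, -0.055, 0.008, 0, 0], [0.005, -0.26, -0.045, 0.008, 0, 0], [0, -0.21, -0.035, 0.006, 0, 0], [0, -0.155, -0.02, 0.004, 0, 0], [0.005, -0.095, -0.01, 0.002, 0, 0], [0, -0.03, -0.005, 0.002, 0, 0]], fingers=0.2)

```text
time: 4.25
ee_pos: [0.5002, 0.2959, 0.2197]
tool_rot: [97.2, 90.0, 157.1]
force: [-0.2, -0.2, -0.0]
opening: 0.593
```

```bash
cat >> h.py <<'E'
def wproj(w,o,X):
    M=np.eye(4);M[:3,:3]=R.from_euler('xyz',o['tool_rot'],degrees=True).as_matrix();M[:3,3]=o['ee_pos']
    T=np.linalg.inv(M@np.array(w['tool_from_camera']))
    return cv2.projectPoints(np.array(X,float).reshape(-1,1,3),cv2.Rodrigues(T[:3,:3])[0],T[:3,3],K(w),None)[0].reshape(-1,2)
def wray(w,o,uv,z):
    M=np.eye(4);M[:3,:3]=R.from_euler('xyz',o['tool_rot'],degrees=True).as_matrix();M[:3,3]=o['ee_pos']
    T=M@np.array(w['tool_from_camera']); d=T[:3,:3]@np.linalg.inv(K(w))@np.array([uv[0],uv[1],1.]); c=T[:3,3]
    return c+d*(z-c[2])/d[2]
E
python3 - <<'E'
from h import *
o=st(); w=snap('wrist','w1')
print([(round(d['score'],2),np.round(d['position'],3).tolist()) for d in viewer.landmark_of('magazine_1_grip',w)])
E
```

```text
{'time': 4.25, 'qpos': [22.6907, 18.7177, 3.0749, 74.3707, 0.0138, 52.7782], 'ee_pos': [0.5002, 0.2959, 0.2197], 'tool_rot': [97.227, 89.9807, 157.1396], 'force': [-0.2327, -0.2068, -0.0058], 'opening': 0.593}
[(0.89, [0.501, 0.102, 0.077])]
```

View pics/w1.png

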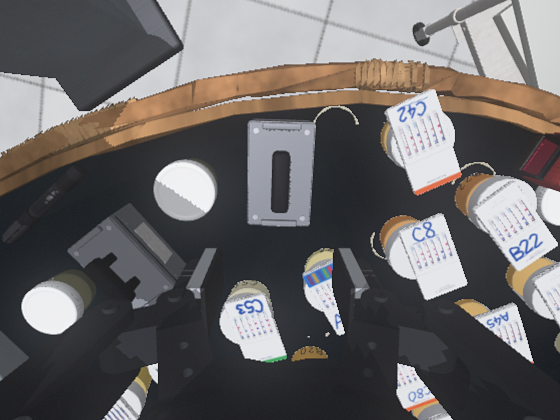

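```bash
python3 - <<'E'
from h import *
o=ctrl.get_obs(); w=viewer.capture('wrist')
P=np.array([wray(w,o,c,.052)[:2] for c in [(248,122),(315,121),(310,226),(249,224)]])
print(P.round(4),P.mean(0)); 
for i in range(4): d=P[i]-P[i-1]; print(np.linalg.norm(d).round(4),np.degrees(np.arctan2(d[1],d[0])).round(1))
Q=np.array([wray(w,o,c,.086)[:2] for c in [(281,150),(281,213),(273,182),(290,182)]]); print(Q.round(4),Q.mean(0))
print(wproj(w,o,[[.5,.296,.086]]))
f=w['frame'][100:240,220:340,::-1]; cv2.imwrite('pics/wc1.png',cv2.resize(f,None,fx=4,fy=4,interpolation=cv2.INTER_CUBIC))
E
```

```text
[[0.437  0.3003]
 [0.4676 0.3551]
 [0.5576 0.3011]
 [0.5243 0.248 ]] [0.49663551 0.30112244]
0.1018 149.1
0.0628 60.8
0.105 -31.0
0.0627 -122.1
[[0.471  0.316 ]
 [0.5204 0.2876]
 [0.4918 0.2959]
 [0.4994 0.3089]] [0.49563802 0.30210186]
[[277.73742415 189.69641032]]
```

View pics/wc1.png

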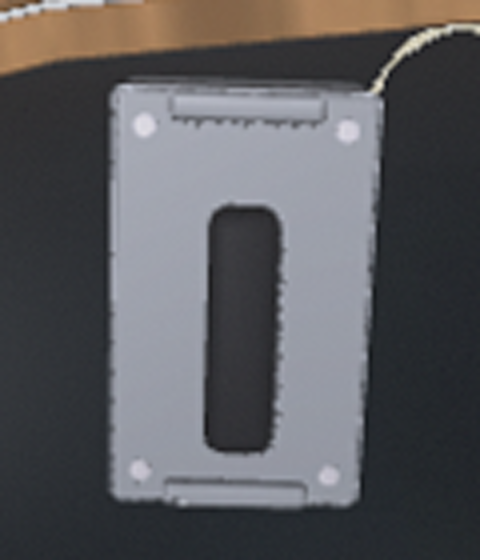

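```bash
python3 - <<'E'
from h import *
plan([.4965,.3005,.084],60,9)
E
```

```text
tilt err deg 0.02 yaw 59.97 pos [0.4996 0.2964 0.2198]
end [0.4967 0.3004 0.0838] 59.97
[[0.04,0,0,0,0,0],[0.12,0.005,0,0,0,0],[0.18,0.005,0.005,0,0,0],[0.22,0.01,0.005,0,0,0],[0.235,0.01,0,0,0,0],[0.225,0.005,0.005,0,0,0],[0.18,0.005,0.005,0,0,0],[0.115,0.005,0,0,0,0],[0.045,0,0,0,0,0]]
```

jog_arm(series=[[0.04, 0, 0, 0, 0, 0], [0.12, 0.005, 0, 0, 0, 0], [0.18, 0.005, 0.005, 0, 0, 0], [0.22, 0.01, 0.005, 0, 0, 0], [0.235, 0.01, 0, 0, 0, 0], [0.225, 0.005, 0.005, 0, 0, 0], [0.18, 0.005, 0.005, 0, 0, 0], [0.115, 0.005, 0, 0, 0, 0], [0.045, 0, 0, 0, 0, 0], [0, 0, 0, 0, 0, 0]])

```text
time: 5.65
ee_pos: [0.4971, 0.3001, 0.0838]
tool_rot: [-6.6, 90.0, 53.4]
force: [0.1, -0.9, 0.0]
opening: 0.596
```

jog_arm(series=[[0, 0, 0, 0, 0, 0], [0, 0, 0, 0, 0, 0], [0, 0, 0, 0, 0, 0], [0, 0, 0, 0, 0, 0], [0, 0, 0, 0, 0, 0], [0, 0, 0, 0, 0, 0]], fingers=-1, newtons=60)

```text
time: 6.4
ee_pos: [0.4971, 0.3, 0.0838]
tool_rot: [51.7, 90.0, 111.7]
force: [0.6, -0.1, -0.1]
opening: -0.0
```

```bash
python3 - <<'E'
from h import *
st(); snap('wrist','w2'); p=snap('scene','s2')
E
```

```text
{'time': 6.4, 'qpos': [23.1926, 23.0027, -10.3953, 56.6019, 0.0053, 53.2612], 'ee_pos': [0.4971, 0.3, 0.0838], 'tool_rot': [51.722, 89.9947, 111.6534], 'force': [0.6472, -0.0511, -0.0709], 'opening': -0.0003}
```

View pics/w2.png

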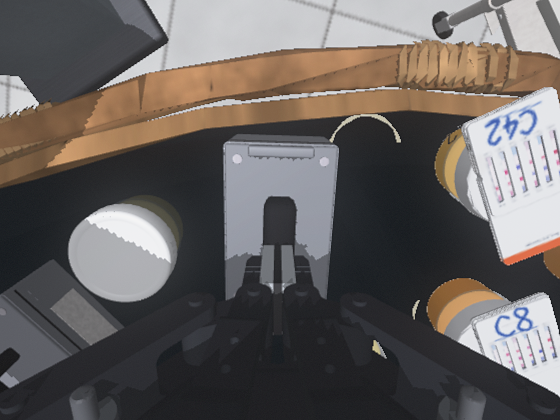

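View pics/s2.png

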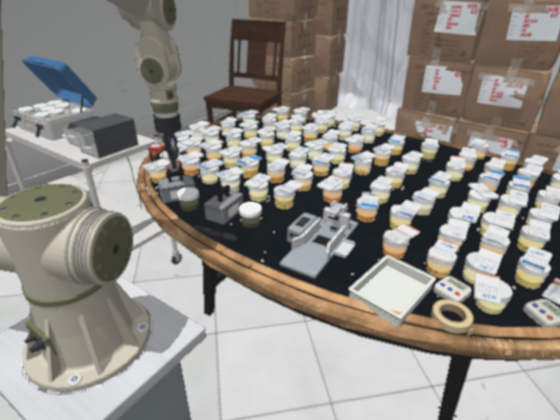

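```bash
python3 - <<'E'
import cv2
f=cv2.imread('pics/w2.png')[180:340,220:345]; cv2.imwrite('pics/wc2.png',cv2.resize(f,None,fx=4.5,fy=3.7,interpolation=cv2.INTER_CUBIC))
E
```

```text
(no output)
```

View pics/wc2.png

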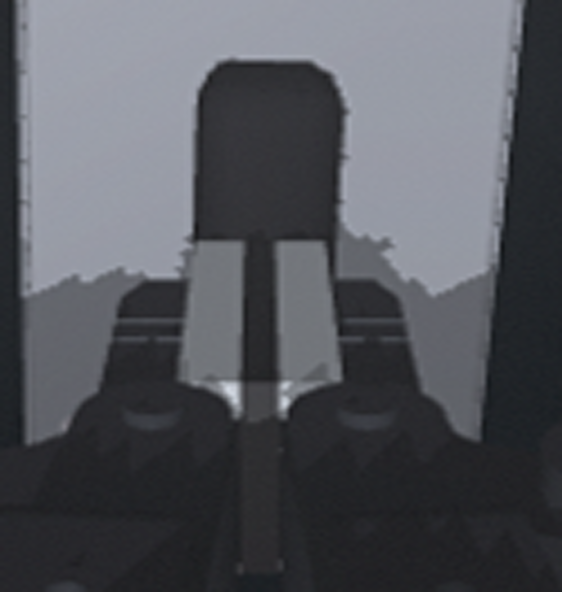

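```bash
python3 - <<'E'
from h import *
o=ctrl.get_obs(); w=viewer.capture('wrist'); T=np.linalg.inv(np.array(w['tool_from_camera']))
for q in [(.025,.011,0),(.025,-.011,0),(.006,.011,0),(.006,.011,.008),(-.013,.011,0),(.025,.011,.008),(.025,.011,.004)]:
    c=T@np.array([*q,1]); uv=K(w)@c[:3]; print(q,(uv[:2]/uv[2]).round(1))
print(wproj(w,o,[[*(np.array([.4965,.3005])+k*.028*np.array([-.866,.5])),z] for k in(1,) for z in (.086,.070,.052)]).round(1))
print(o['joint_torque'].round(2) if hasattr(o['joint_torque'],'round') else o['joint_torque'])
E
```

```text
(0.025, 0.011, 0) [278.3 218.8]
(0.025, -0.011, 0) [278.3 254.5]
(0.006, 0.011, 0) [278.4 231.3]
(0.006, 0.011, 0.008) [294.2 231.3]
(-0.013, 0.011, 0) [278.6 247. ]
(0.025, 0.011, 0.008) [292.5 218.8]
(0.025, 0.011, 0.004) [285.4 218.8]
[[278.6 202.5]
 [278.5 193.6]
 [278.3 185.2]]
[ -0.   -50.22  27.17   0.    -0.     0.  ]
```

```bash
python3 - <<'E'
import cv2
f=cv2.imread('pics/s2.png')[80:220,120:280]; cv2.imwrite('pics/sc2.png',cv2.resize(f,None,fx=4.2,fy=4.2,interpolation=cv2.INTER_CUBIC))
E
```

```text
(no output)
```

View pics/sc2.png

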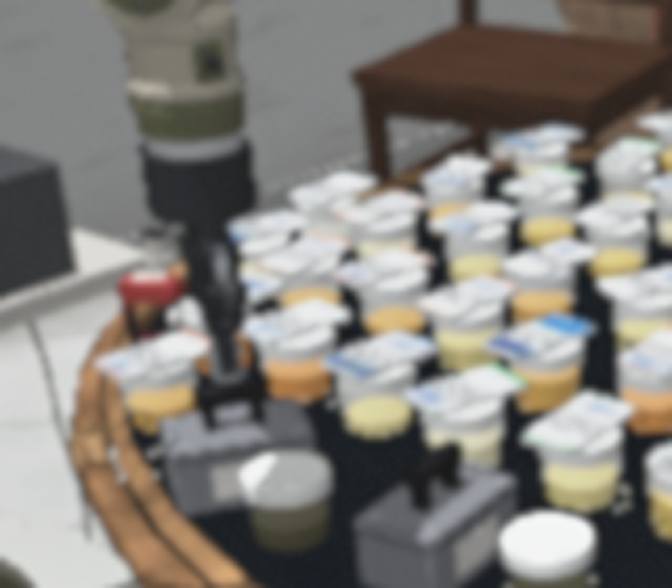

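jog_arm(series=[[-0.03, 0, 0, 0, 0, 0], [-0.05, 0, 0, 0, 0, 0], [-0.04, 0, 0, 0, 0, 0], [0, 0, 0, 0, 0, 0], [0, 0, 0, 0, 0, 0]])

```text
time: 7.18
ee_pos: [0.4971, 0.3001, 0.0958]
tool_rot: [-16.3, 90.0, 43.6]
force: [0.2, 1.2, 0.4]
opening: 0.003
```

```bash
python3 - <<'E'
from h import *
st(); snap('wrist','w3')
E
```

```text
{'time': 7.175, 'qpos': [23.1938, 22.4362, -9.4197, 58.1343, 0.0036, 53.2635], 'ee_pos': [0.4971, 0.3001, 0.0958], 'tool_rot': [-16.3088, 89.9895, 43.6215], 'force': [0.1774, 1.221, 0.3705], 'opening': 0.003}
```

View pics/w3.png

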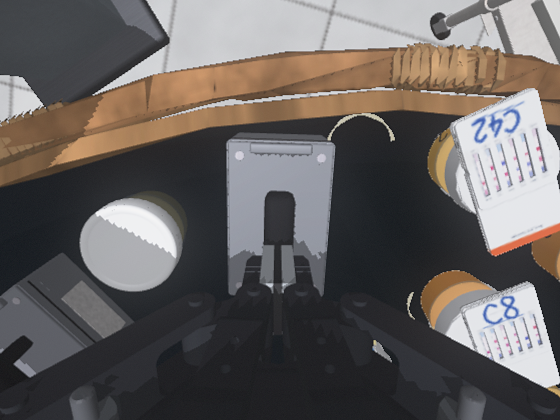

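jog_arm(series=[[0, 0, 0, 0, 0, 0], [0, 0, 0, 0, 0, 0], [0, 0, 0, 0, 0, 0], [0.06, 0, 0, 0, 0, 0], [0.06, 0, 0, 0, 0, 0], [0.06, 0, 0, 0, 0, 0], [0.06, 0, 0, 0, 0, 0], [0.06, 0, 0, 0, 0, 0], [0, 0, 0, 0, 0, 0]], fingers=0)

```text
time: 8.35
ee_pos: [0.4966, 0.2999, 0.0651]
tool_rot: [139.0, 89.9, -161.1]
force: [0.6, 0.0, 0.1]
opening: 0.5
```

```bash
python3 - <<'E'
from h import *
import cv2
st(); snap('wrist','w4'); 
f=cv2.imread('pics/w4.png')[140:400,150:410]; cv2.imwrite('pics/wc4.png',cv2.resize(f,None,fx=2.3,fy=2.3,interpolation=cv2.INTER_CUBIC))
E
```

```text
{'time': 8.35, 'qpos': [23.1948, 23.9387, -11.8365, 54.2921, 0.0051, 53.2648], 'ee_pos': [0.4966, 0.2999, 0.0651], 'tool_rot': [138.9656, 89.9326, -161.1044], 'force': [0.5756, 0.0298, 0.0725], 'opening': 0.5}
```

View pics/wc4.png

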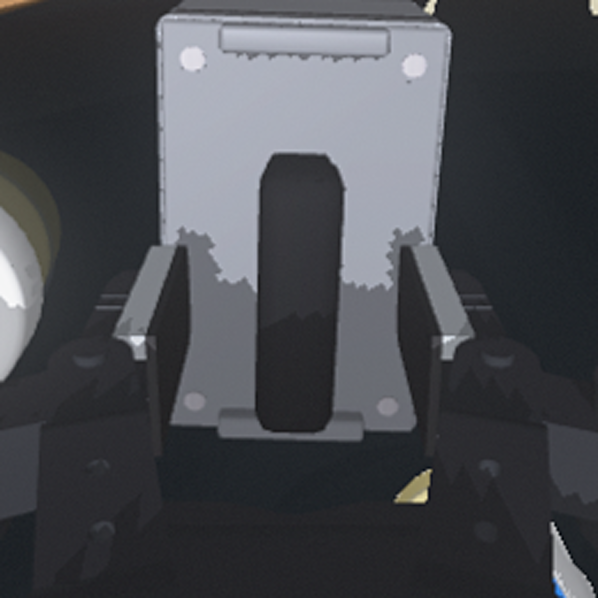

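jog_arm(series=[[0.03, 0, 0, 0, 0, 0], [0.03, 0, 0, 0, 0, 0], [0.03, 0, 0, 0, 0, 0], [0, 0, 0, 0, 0, 0]])

```text
time: 8.9
ee_pos: [0.4969, 0.2999, 0.0565]
tool_rot: [136.2, 90.0, -163.8]
force: [0.1, 0.4, 0.2]
opening: 0.502
```

jog_arm(series=[[0, 0, 0, 0, 0, 0], [0, 0, 0, 0, 0, 0], [0, 0, 0, 0, 0, 0], [0, 0, 0, 0, 0, 0]], fingers=-1, newtons=60)

```text
time: 9.4
ee_pos: [0.4974, 0.3002, 0.0571]
tool_rot: [-28.9, 90.0, 31.0]
force: [-0.2, 0.3, 1.1]
opening: 0.173
```

```bash
python3 - <<'E'
from h import *
import cv2
st(); snap('wrist','w5'); 
f=cv2.imread('pics/w5.png')[140:400,150:410]; cv2.imwrite('pics/wc5.png',cv2.resize(f,None,fx=2.3,fy=2.3,interpolation=cv2.INTER_CUBIC))
E
```

```text
{'time': 9.4, 'qpos': [23.1962, 24.3621, -12.4341, 53.1632, 0.0056, 53.2645], 'ee_pos': [0.4974, 0.3002, 0.0571], 'tool_rot': [-28.9098, 89.9589, 31.0219], 'force': [-0.2107, 0.329, 1.1283], 'opening': 0.1734}
```

View pics/wc5.png

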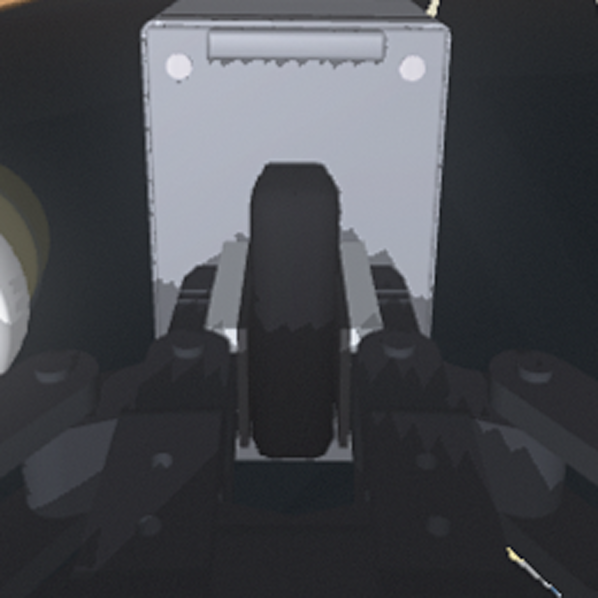

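jog_arm(series=[[-0.04, 0, 0, 0, 0, 0], [-0.1, 0, 0, 0, 0, 0], [-0.15, 0, 0, 0, 0, 0], [-0.1, 0, 0, 0, 0, 0], [-0.04, 0, 0, 0, 0, 0], [0, 0, 0, 0, 0, 0], [0, 0, 0, 0, 0, 0], [0, 0, 0, 0, 0, 0]])

```text
time: 10.45
ee_pos: [0.4968, 0.2999, 0.0993]
tool_rot: [137.1, 89.9, -163.0]
force: [0.4, 0.6, -1.9]
opening: 0.176
```

```bash
python3 - <<'E'
from h import *
o=st();print(o['joint_torque'],o['ft_torque']); w=snap('wrist','w6');o=st()
plan([.500,.099,.16],98,16)
E
```

```text
{'time': 10.45, 'qpos': [23.1932, 22.288, -9.1186, 58.6433, 0.0054, 53.2635], 'ee_pos': [0.4968, 0.2999, 0.0993], 'tool_rot': [137.0614, 89.9498, -163.0089], 'force': [0.3753, 0.6441, -1.8876], 'opening': 0.1759}
[ 3.06762508e-03 -5.11021328e+01  2.83248943e+01  6.46728746e-03
  5.83073165e-05  1.86668251e-05] [ 0.03053441 -0.02546601  0.01093293]
{'time': 10.5, 'qpos': [23.1937, 22.2907, -9.1111, 58.6435, 0.007, 53.2644], 'ee_pos': [0.4968, 0.3, 0.0993], 'tool_rot': [134.5064, 89.9542, -165.5643], 'force': [-0.0774, 0.3754, -2.4975], 'opening': 0.1768}
tilt err deg 0.05 yaw 59.93 pos [0.4968 0.3    0.0993]
end [0.5002 0.099  0.1598] 97.97
[[-0.005,-0.01,-0.015,-0.004,0,0],[-0.02,-0.03,-0.05,-0.008,0,0],[-0.025,-0.045,-0.08,-0.016,0,0],[-0.04,-0.06,-0.11,-0.02,0,0],[-0.045,-0.065,-0.14,-0.026,0,0],[-0.05,-0.065,-0.16,-0.028,0,0],[-0.06,-0.06,-0.18,-0.032,0,0],[-0.06,-0.055,-0.185,-0.032,0,0],[-0.055,-0.04,-0.195,-0.032,0,0],[-0.06,-0.03,-0.185,-0.032,0,0],[-0.05,-0.01,-0.175,-0.028,0,0],[-0.05,-0.005,-0.15,-0.026,0,0],[-0.035,0.005,-0.125,-0.02,0,0],[-0.03,0.005,-0.095,-0.016,0,0],[-0.015,0.005,-0.055,-0.01,0,0],[-0.005,0,-0.02,-0.002,0,0]]
```

View pics/w6.png

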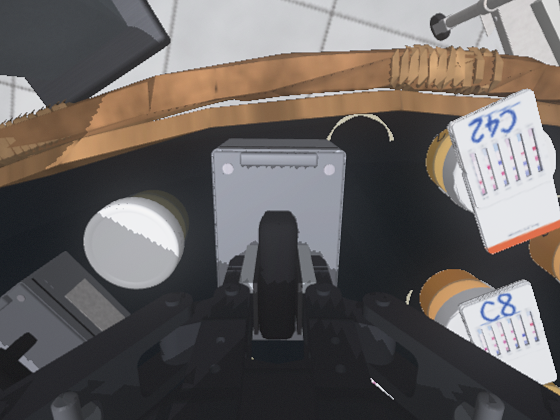

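```bash
python3 - <<'E'
from h import *
plan([.464,-.431,.20],82.5,24,start=[.4968,.3,.1993,59.95])
E
```

```text
tilt err deg 0.05 yaw 59.93 pos [0.4968 0.3    0.0993]
end [ 0.4641 -0.431   0.1998] 82.41
[[0,-0.015,-0.03,0,0,0],[0,-0.045,-0.08,-0.004,0,0],[0,-0.065,-0.14,-0.004,0,0],[0,-0.095,-0.185,-0.006,0,0],[0,-0.12,-0.24,-0.006,0,0],[0,-0.13,-0.285,-0.008,0,0],[0,-0.15,-0.33,-0.01,0,0],[0,-0.155,-0.365,-0.012,0,0],[0,-0.16,-0.4,-0.01,0,0],[-0.005,-0.16,-0.425,-0.012,0,0],[0,-0.155,-0.44,-0.014,0,0],[0,-0.145,-0.455,-0.012,0,0],[0,-0.135,-0.46,-0.014,0,0],[0,-0.115,-0.455,-0.012,0,0],[0,-0.105,-0.44,-0.012,0,0],[0,-0.09,-0.42,-0.012,0,0],[0,-0.07,-0.39,-0.01,0,0],[0,-0.06,-0.355,-0.01,0,0],[0,-0.045,-0.315,-0.008,0,0],[0,-0.035,-0.265,-0.008,0,0],[0,-0.025,-0.21,-0.006,0,0],[0,-0.015,-0.15,-0.004,0,0],[0,-0.005,-0.095,-0.002,0,0],[0,-0.005,-0.03,0,0,0]]
```

jog_arm(series=[[-0.1, 0, 0, 0, 0, 0], [-0.25, 0, 0, 0, 0, 0], [-0.3, 0, 0, 0, 0, 0], [-0.25, 0, 0, 0, 0, 0], [-0.1, -0.015, -0.03, 0, 0, 0], [0, -0.045, -0.08, -0.004, 0, 0], [0, -0.065, -0.14, -0.004, 0, 0], [0, -0.095, -0.185, -0.006, 0, 0], [0, -0.12, -0.24, -0.006, 0, 0], [0, -0.13, -0.285, -0.008, 0, 0], [0, -0.15, -0.33, -0.01, 0, 0], [0, -0.155, -0.365, -0.012, 0, 0], [0, -0.16, -0.4, -0.01, 0, 0], [-0.005, -0.16, -0.425, -0.012, 0, 0], [0, -0.155, -0.44, -0.014, 0, 0], [0, -0.145, -0.455, -0.012, 0, 0]])

```text
time: 12.5
ee_pos: [0.4791, -0.0672, 0.1992]
tool_rot: [93.0, 89.9, 164.2]
force: [1.0, -0.1, -1.6]
opening: 0.175
```

jog_arm(series=[[0, -0.135, -0.46, -0.014, 0, 0], [0, -0.115, -0.455, -0.012, 0, 0], [0, -0.105, -0.44, -0.012, 0, 0], [0, -0.09, -0.42, -0.012, 0, 0], [0, -0.07, -0.39, -0.01, 0, 0], [0, -0.06, -0.355, -0.01, 0, 0], [0, -0.045, -0.315, -0.008, 0, 0], [0, -0.035, -0.265, -0.008, 0, 0], [0, -0.025, -0.21, -0.006, 0, 0], [0, -0.015, -0.15, -0.004, 0, 0], [0, -0.005, -0.095, -0.002, 0, 0], [0, -0.005, -0.03, 0, 0, 0], [0, 0, 0, 0, 0, 0]])

```text
time: 14.12
ee_pos: [0.4642, -0.4305, 0.2002]
tool_rot: [15.3, 90.0, 97.7]
force: [0.2, 0.1, -1.4]
opening: 0.176
```

```bash
python3 - <<'E'
from h import *
o=st(); w=snap('wrist','w7')
print(yaw_of(o)[0],wproj(w,o,[[.464,-.431,.03]]))
E
```

```text
{'time': 14.125, 'qpos': [-50.1136, 24.9412, 9.4984, 74.5802, 0.0144, -42.5216], 'ee_pos': [0.4642, -0.4305, 0.2002], 'tool_rot': [15.3232, 89.9729, 97.7311], 'force': [0.205, 0.1432, -1.3893], 'opening': 0.1756}
82.40791515206168 [[276.97891145 180.290965  ]]
```

View pics/w7.png

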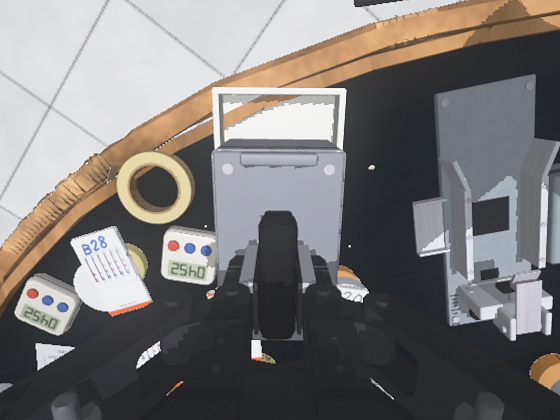

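```bash
python3 - <<'E'
from h import *
o=ctrl.get_obs(); w=snap('wrist','w7b')
a=wray(w,o,(214,88),.03);b=wray(w,o,(346,88),.03);m=(a+b)/2;d=b-a
print(a,b,np.linalg.norm(d[:2]),np.degrees(np.arctan2(d[1],d[0])))
n=np.array([-d[1],d[0]])/np.linalg.norm(d[:2]); n=n if n[0]>0 else -n
print('centre',m[:2]+n*.08)
# bed corners seen
q=[wray(w,o,c,.008)[:2] for c in [(436,95),(533,76)]]; print(q, np.linalg.norm(q[0]-q[1]), np.degrees(np.arctan2(*(q[1]-q[0])[::-1])))
E
```

```text
[ 0.37042917 -0.47669076  0.03      ] [ 0.38644439 -0.35648     0.03      ] 0.12127289200758529 82.41139182420895
centre [ 0.45773612 -0.42715013]
[array([ 0.404387  , -0.26435033]), array([ 0.39910014, -0.1708373 ])] 0.09366235779951569 93.23583309270721
```

jog_arm(series=[[0.05, 0.01, 0, 0, 0, 0], [0.15, 0.01, 0, 0, 0, 0], [0.25, 0.01, 0, 0, 0, 0], [0.3, 0, 0, 0, 0, 0], [0.25, 0, 0, 0, 0, 0], [0.2, 0, 0, 0, 0, 0], [0.1, 0, 0, 0, 0, 0], [0.06, 0, 0, 0, 0, 0], [0.03, 0, 0, 0, 0, 0], [0, 0, 0, 0, 0, 0]])

```text
time: 15.48
ee_pos: [0.4614, -0.4307, 0.0616]
tool_rot: [-127.5, 90.0, -45.1]
force: [0.2, -0.6, -1.5]
opening: 0.171
```

jog_arm(series=[[0.015, 0, 0, 0, 0, 0], [0, 0, 0, 0, 0, 0]])

```text
time: 15.72
ee_pos: [0.4613, -0.4307, 0.0601]
tool_rot: [-124.4, 90.0, -42.0]
force: [-0.3, -0.9, -1.3]
opening: 0.173
```

jog_arm(series=[[0, 0, 0, 0, 0, 0], [0, 0, 0, 0, 0, 0], [0, 0, 0, 0, 0, 0], [-0.05, 0, 0, 0, 0, 0], [-0.15, 0, 0, 0, 0, 0], [-0.25, 0, 0, 0, 0, 0], [-0.3, 0, 0, 0, 0, 0], [-0.3, 0, 0, 0, 0, 0], [-0.2, 0, 0, 0, 0, 0], [-0.1, 0, 0, 0, 0, 0]], fingers=0)

```text
time: 16.98
ee_pos: [0.4617, -0.4311, 0.1974]
tool_rot: [-131.2, 89.8, -48.9]
force: [0.1, -0.0, -0.1]
opening: 0.497
```

```bash
python3 - <<'E'
from h import *
o=st(); w=snap('wrist','w8')
plan([.50,.099,.195],98,22)
E
```

```text
{'time': 16.975, 'qpos': [-50.3165, 24.6385, 8.6376, 73.809, 0.0049, -42.7097], 'ee_pos': [0.4617, -0.4311, 0.1974], 'tool_rot': [-131.2438, 89.8099, -48.8506], 'force': [0.1074, -0.0468, -0.0635], 'opening': 0.4971}
tilt err deg 0.23 yaw 82.39 pos [ 0.4618 -0.4313  0.1979]
end [0.4998 0.0992 0.1949] 97.98
[[0,0,0.025,0,0,0],[0,0.005,0.08,-0.002,0,0],[0,0.01,0.135,-0.004,0,0],[0,0.01,0.18,-0.004,0,0],[0.005,0.005,0.23,-0.006,0,0],[0,0.01,0.265,-0.008,0,0],[0,0.005,0.305,-0.008,0,0],[0.005,0,0.335,-0.008,0,0],[0,-0.01,0.355,-0.008,0,0],[0,-0.01,0.37,-0.01,0,0],[0.005,-0.025,0.375,-0.01,0,0],[0,-0.025,0.38,-0.01,0,0],[0.005,-0.035,0.37,-0.01,0,0],[0,-0.04,0.35,-0.008,0,0],[0,-0.045,0.33,-0.008,0,0],[0.005,-0.045,0.3,-0.008,0,0],[0,-0.045,0.265,-0.008,0,0],[0,-0.04,0.225,-0.006,0,0],[0.005,-0.035,0.18,-0.004,0,0],[0,-0.025,0.13,-0.004,0,0],[0,-0.015,0.075,-0.002,0,0],[0,-0.005,0.03,0,0,0]]
```

View pics/w8.png

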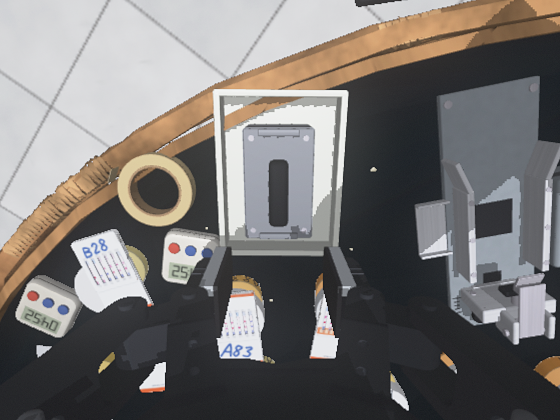

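```bash
python3 - <<'E'
from h import *
plan([.50,-.21,.198],93.2,11)
E
```

```text
tilt err deg 0.23 yaw 82.39 pos [ 0.4618 -0.4313  0.1979]
end [ 0.4998 -0.2101  0.1979] 93.17
[[0,0,0.045,-0.002,0,0],[0,-0.005,0.135,-0.006,0,0],[0,-0.015,0.205,-0.008,0,0],[0,-0.015,0.27,-0.012,0,0],[0,-0.03,0.305,-0.012,0,0],[0,-0.04,0.32,-0.014,0,0],[0,-0.045,0.3,-0.012,0,0],[0,-0.045,0.265,-0.012,0,0],[0,-0.04,0.205,-0.008,0,0],[0,-0.025,0.13,-0.006,0,0],[0,-0.01,0.045,-0.002,0,0]]
```

jog_arm(series=[[0, 0, 0.045, -0.002, 0, 0], [0, -0.005, 0.135, -0.006, 0, 0], [0, -0.015, 0.205, -0.008, 0, 0], [0, -0.015, 0.27, -0.012, 0, 0], [0, -0.03, 0.305, -0.012, 0, 0], [0, -0.04, 0.32, -0.014, 0, 0], [0, -0.045, 0.3, -0.012, 0, 0], [0, -0.045, 0.265, -0.012, 0, 0], [0, -0.04, 0.205, -0.008, 0, 0], [0, -0.025, 0.13, -0.006, 0, 0], [0, -0.01, 0.045, -0.002, 0, 0], [0, 0, 0, 0, 0, 0], [0, 0, 0, 0, 0, 0]])

```text
time: 18.65
ee_pos: [0.4991, -0.21, 0.1947]
tool_rot: [177.8, 90.0, -89.1]
force: [-0.0, -0.1, 0.3]
opening: 0.5
```

```bash
python3 - <<'E'
from h import *
o=st(); w=snap('wrist','w9'); print(yaw_of(o)[0])
for l in ('feeder_landing','feeder'): print(l,[(round(d['score'],2),np.round(d['position'],4).tolist()) for d in viewer.landmark_of(l,w)])
import json; json.dump(dict(ee_pos=list(map(float,o['ee_pos'])),tool_rot=list(map(float,o['tool_rot']))),open('w9.json','w'))
E
```

```text
{'time': 18.65, 'qpos': [-31.3108, 14.822, -5.7829, 69.3914, -0.0058, -34.4173], 'ee_pos': [0.4991, -0.21, 0.1947], 'tool_rot': [177.8426, 89.9932, -89.051], 'force': [-0.0007, -0.1463, 0.2863], 'opening': 0.5}
93.10642515163725
feeder_landing [(0.9, [0.4597, -0.2153, 0.0084])]
feeder [(0.83, [0.5416, -0.2053, 0.0004])]
```

View pics/w9.png

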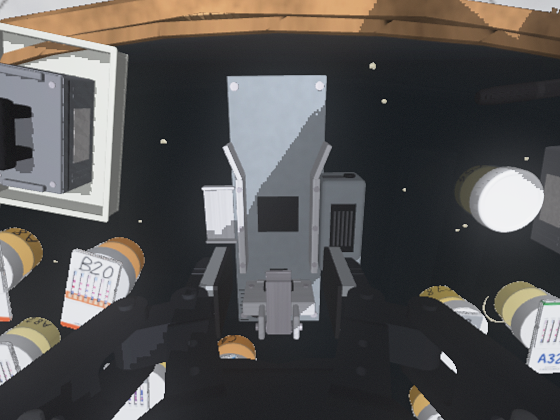

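```bash
python3 - <<'E'
import cv2
f=cv2.imread('pics/w9.png')[65:340,195:375]; cv2.imwrite('pics/wc9.png',cv2.resize(f,None,fx=3,fy=3,interpolation=cv2.INTER_CUBIC)[:800])
E
```

```text
(no output)
```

View pics/wc9.png

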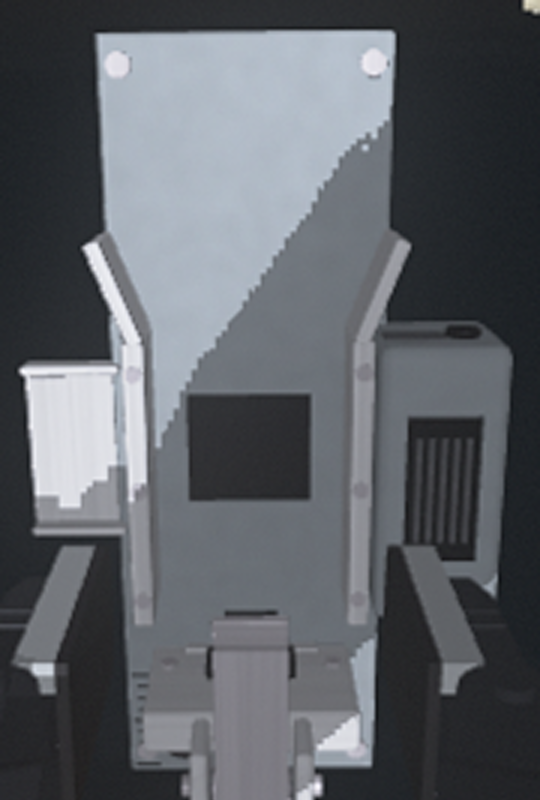

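```bash
python3 - <<'E'
from h import *
import json
o=json.load(open('w9.json')); w=viewer.capture('wrist')
f=lambda c,z: wray(w,o,(195+(c[0]+.5)/3-.5,65+(c[1]+.5)/3-.5),z)[:2]
A,B=f((97,33),.008),f((395,31),.008); d=B-A; print('near edge',A,B,(A+B)/2,np.linalg.norm(d),np.degrees(np.arctan2(d[1],d[0]))-90)
for z in (.030,.038):
    L1,R1,L2,R2=f((142,343),z),f((357,340),z),f((153,622),z),f((349,622),z)
    m1,m2=(L1+R1)/2,(L2+R2)/2; e=m2-m1
    print(z,np.linalg.norm(L1-R1),np.linalg.norm(L2-R2),'m1',m1,'m2',m2,'len',np.linalg.norm(e),'yaw',np.degrees(np.arctan2(e[1],e[0])),'sideyaws',[np.degrees(np.arctan2(*(b-a)[::-1])) for a,b in((L1,L2),(R1,R2))])
    u=e/np.linalg.norm(e); print('origin',m1+.045*u, 'from far',m2-.055*u)
    print('hook tip',f((248,622),.072))
print('mid wproj')
E
```

```text
near edge [ 0.40312168 -0.26349854] [ 0.39740094 -0.16873793] [ 0.40026131 -0.21611823] 0.09493313285042163 3.454777801264072
0.03 0.06988410395603112 0.06947093507848527 m1 [ 0.49592077 -0.2098366 ] m2 [ 0.5973636  -0.20375289] len 0.10162508885870439 yaw 3.432023222590906 sideyaws [np.float64(3.5487827788967237), np.float64(3.316413259198259)]
origin [ 0.54084007 -0.20714271] from far [ 0.54246224 -0.20704542]
hook tip [ 0.57449327 -0.20609416]
0.038 0.068106474407003 0.06770381523286445 m1 [ 0.49413547 -0.20995225] m2 [ 0.59299791 -0.20402329] len 0.09904006951021992 yaw 3.4320232225908955 sideyaws [np.float64(3.5487827788967348), np.float64(3.3164132591982596)]
origin [ 0.53905476 -0.20725836] from far [ 0.53809655 -0.20731582]
hook tip [ 0.57449327 -0.20609416]
mid wproj
```

```bash
python3 - <<'E'
from h import *
plan([.50,.10,.20],97.4,14)
E
```

```text
tilt err deg 0.01 yaw 93.11 pos [ 0.499  -0.2098  0.1947]
end [0.4998 0.1    0.2002] 97.47
[[0,0,0.04,0,0,0],[-0.005,-0.01,0.115,-0.002,0,0],[0,-0.01,0.18,-0.002,0,0],[-0.005,-0.015,0.245,-0.004,0,0],[-0.005,-0.025,0.295,-0.002,0,0],[-0.005,-0.025,0.325,-0.004,0,0],[-0.005,-0.03,0.345,-0.004,0,0],[-0.005,-0.03,0.345,-0.004,0,0],[-0.01,-0.035,0.325,-0.004,0,0],[-0.005,-0.03,0.29,-0.004,0,0],[0,-0.03,0.245,-0.004,0,0],[-0.005,-0.02,0.185,-0.002,0,0],[-0.005,-0.015,0.11,0,0,0],[0,-0.005,0.04,-0.002,0,0]]
```

jog_arm(series=[[0, 0, 0.04, 0, 0, 0], [-0.005, -0.01, 0.115, -0.002, 0, 0], [0, -0.01, 0.18, -0.002, 0, 0], [-0.005, -0.015, 0.245, -0.004, 0, 0], [-0.005, -0.025, 0.295, -0.002, 0, 0], [-0.005, -0.025, 0.325, -0.004, 0, 0], [-0.005, -0.03, 0.345, -0.004, 0, 0], [-0.005, -0.03, 0.345, -0.004, 0, 0], [-0.01, -0.035, 0.325, -0.004, 0, 0], [-0.005, -0.03, 0.29, -0.004, 0, 0], [0, -0.03, 0.245, -0.004, 0, 0], [-0.005, -0.02, 0.185, -0.002, 0, 0], [-0.005, -0.015, 0.11, 0, 0, 0], [0, -0.005, 0.04, -0.002, 0, 0], [0, 0, 0, 0, 0, 0], [0, 0, 0, 0, 0, 0]])

```text
time: 20.85
ee_pos: [0.4997, 0.0999, 0.2002]
tool_rot: [115.1, 90.0, -147.4]
force: [-0.8, 0.1, -0.0]
opening: 0.5
```

```bash
python3 - <<'E'
from h import *
o=st(); w=snap('wrist','w10'); print(yaw_of(o)[0])
f=w['frame'][100:260,200:360,::-1]; cv2.imwrite('pics/wc10.png',cv2.resize(f,None,fx=3.5,fy=3.5,interpolation=cv2.INTER_CUBIC))
import json; json.dump(dict(ee_pos=list(map(float,o['ee_pos'])),tool_rot=list(map(float,o['tool_rot']))),open('w10.json','w'))
E
```

```text
{'time': 20.85, 'qpos': [2.2809, 11.2217, -9.6387, 69.1478, -0.0048, -5.1828], 'ee_pos': [0.4997, 0.0999, 0.2002], 'tool_rot': [115.1357, 89.9905, -147.4005], 'force': [-0.8088, 0.0501, -0.0059], 'opening': 0.4997}
97.46371307043204
```

View pics/wc10.png

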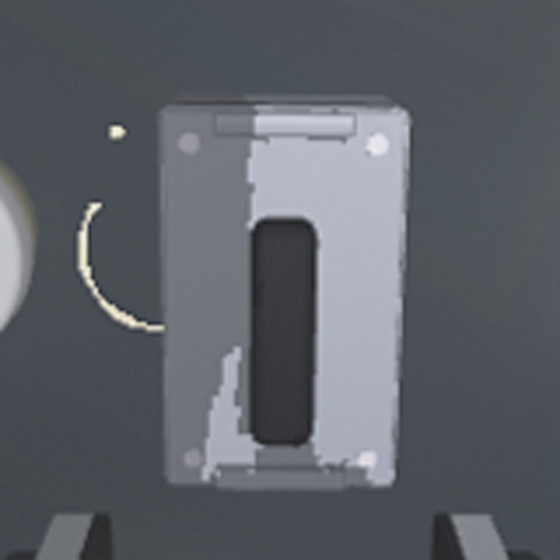

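```bash
python3 - <<'E'
from h import *
import json
o=json.load(open('w10.json')); w=viewer.capture('wrist')
f=lambda c,z: wray(w,o,(200+(c[0]+.5)/3.5-.5,100+(c[1]+.5)/3.5-.5),z)[:2]
P=np.array([f(c,.052) for c in [(158,107),(411,107),(396,485),(166,485)]]); print(P.mean(0))
for i in range(4): d=P[i]-P[i-1]; print(np.linalg.norm(d).round(4),np.degrees(np.arctan2(d[1],d[0])).round(1))
a,b=f((284,216),.086),f((281,446),.086); print((a+b)/2,b-a,np.degrees(np.arctan2(*(b-a)[::-1])))
plan([*((a+b)/2),.057],97.5,11)
E
```

```text
[0.50037495 0.10279794]
0.1033 -172.9
0.064 97.4
0.1033 7.1
0.0641 -82.6
[0.49909643 0.10223812] [0.05619695 0.00678611] 6.885459376064276
tilt err deg 0.0 yaw 97.45 pos [0.4998 0.0999 0.2003]
end [0.4989 0.1023 0.0568] 97.45
[[0.03,0,0,0,0,0],[0.085,0,0,0,0,0],[0.13,0,0.005,0,0,0],[0.175,0,0,0,0,0],[0.195,0,0.005,0,0,0],[0.205,0,0.005,0,0,0],[0.195,0,0,0,0,0],[0.17,0.005,0.005,0,0,0],[0.135,0,0,0,0,0],[0.085,0,0.005,0,0,0],[0.03,0,0,0,0,0]]
```

jog_arm(series=[[0.03, 0, 0, 0, 0, 0], [0.085, 0, 0, 0, 0, 0], [0.13, 0, 0.005, 0, 0, 0], [0.175, 0, 0, 0, 0, 0], [0.195, 0, 0.005, 0, 0, 0], [0.205, 0, 0.005, 0, 0, 0], [0.195, 0, 0, 0, 0, 0], [0.17, 0.005, 0.005, 0, 0, 0], [0.135, 0, 0, 0.002, 0, 0], [0.085, 0, 0.005, 0, 0, 0], [0.03, 0, 0, 0, 0, 0], [0.02, 0, 0, 0, 0, 0], [0.02, 0, 0, 0, 0, 0], [0, 0, 0, 0, 0, 0]])

```text
time: 22.7
ee_pos: [0.499, 0.1029, 0.053]
tool_rot: [-88.8, 90.0, 8.5]
force: [-0.1, -0.9, 0.8]
opening: 0.498
```

jog_arm(series=[[0, 0, 0, 0, 0, 0], [0, 0, 0, 0, 0, 0], [0, 0, 0, 0, 0, 0], [0, 0, 0, 0, 0, 0], [0, 0, 0, 0, 0, 0]], fingers=-1, newtons=100)

```text
time: 23.32
ee_pos: [0.4992, 0.1026, 0.0532]
tool_rot: [-132.4, 89.9, -35.1]
force: [-1.1, -3.5, 5.7]
opening: 0.166
```

jog_arm(series=[[-0.04, 0, 0, 0, 0, 0], [-0.1, 0, 0, 0, 0, 0], [-0.15, 0, 0, 0, 0, 0], [-0.1, 0, 0, 0, 0, 0], [-0.04, 0, 0, 0, 0, 0], [0, 0, 0, 0, 0, 0], [0, 0, 0, 0, 0, 0]])

```text
time: 24.2
ee_pos: [0.4985, 0.103, 0.0954]
tool_rot: [76.0, 90.0, 173.3]
force: [-0.4, 0.6, -7.5]
opening: 0.166
```

```bash
python3 - <<'E'
from h import *
o=st(); print(o['ft_torque'],yaw_of(o)[0]); snap('wrist','w11')
plan([.459,-.2121,.16],93.4,14,start=[*o['ee_pos'][:2],.16,yaw_of(o)[0]])
E
```

```text
{'time': 24.2, 'qpos': [2.6228, 15.2262, -19.9341, 54.8796, 0.0065, -4.6655], 'ee_pos': [0.4985, 0.103, 0.0954], 'tool_rot': [76.0028, 89.9596, 173.2912], 'force': [-0.393, 0.5991, -7.5022], 'opening': 0.1657}
[-0.02206923  0.00978042  0.01921392] 97.28833095553603
tilt err deg 0.06 yaw 97.29 pos [0.4984 0.1029 0.0953]
end [ 0.4591 -0.2119  0.16  ] 93.39
[[0,0.01,-0.04,0,0,0],[0,0.03,-0.11,0.002,0,0],[0,0.045,-0.185,0.002,0,0],[0,0.06,-0.245,0.002,0,0],[0,0.075,-0.29,0.004,0,0],[0,0.075,-0.33,0.004,0,0],[0,0.08,-0.345,0.002,0,0],[0,0.075,-0.345,0.004,0,0],[0,0.07,-0.325,0.004,0,0],[0,0.06,-0.295,0.004,0,0],[0,0.05,-0.245,0.002,0,0],[0,0.035,-0.19,0.002,0,0],[0,0.025,-0.115,0.002,0,0],[0,0.005,-0.035,0,0,0]]
```

View pics/w11.png

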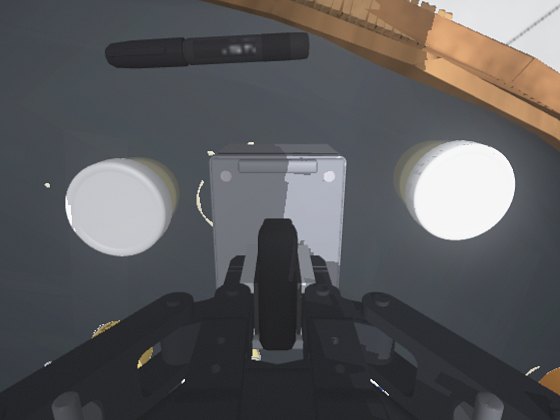

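jog_arm(series=[[-0.15, 0, 0, 0, 0, 0], [-0.25, 0, 0, 0, 0, 0], [-0.2, 0, 0, 0, 0, 0], [-0.05, 0.01, -0.04, 0, 0, 0], [0, 0.03, -0.11, 0.002, 0, 0], [0, 0.045, -0.185, 0.002, 0, 0], [0, 0.06, -0.245, 0.002, 0, 0], [0, 0.075, -0.29, 0.004, 0, 0], [0, 0.075, -0.33, 0.004, 0, 0], [0, 0.08, -0.345, 0.002, 0, 0], [0, 0.075, -0.345, 0.004, 0, 0], [0, 0.07, -0.325, 0.004, 0, 0], [0, 0.06, -0.295, 0.004, 0, 0], [0, 0.05, -0.245, 0.002, 0, 0], [0, 0.035, -0.19, 0.002, 0, 0], [0, 0.025, -0.115, 0.002, 0, 0], [0, 0.005, -0.035, 0, 0, 0], [0, 0, 0, 0, 0, 0], [0, 0, 0, 0, 0, 0]])

```text
time: 26.62
ee_pos: [0.4595, -0.2111, 0.1608]
tool_rot: [3.8, 90.0, 97.2]
force: [0.2, 0.4, -7.8]
opening: 0.162
```

```bash
python3 - <<'E'
from h import *
o=st(); w=snap('wrist','w12'); print(yaw_of(o)[0])
import json; json.dump(dict(ee_pos=list(map(float,o['ee_pos'])),tool_rot=list(map(float,o['tool_rot']))),open('w12.json','w'))
f=w['frame'][60:320,180:380,::-1]; cv2.imwrite('pics/wc12.png',cv2.resize(f,None,fx=3,fy=3,interpolation=cv2.INTER_CUBIC)[:600])
E
```

```text
{'time': 26.625, 'qpos': [-33.7909, 11.9984, -14.3468, 63.6743, 0.0225, -37.24], 'ee_pos': [0.4595, -0.2111, 0.1608], 'tool_rot': [3.7916, 89.9702, 97.2407], 'force': [0.1711, 0.4379, -7.8036], 'opening': 0.1619}
93.44907845541059
```

View pics/w12.png

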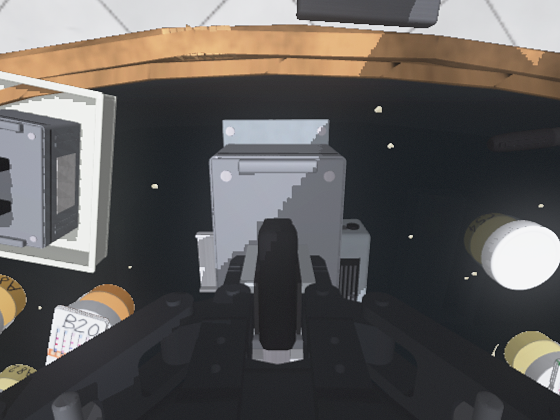

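View pics/wc12.png

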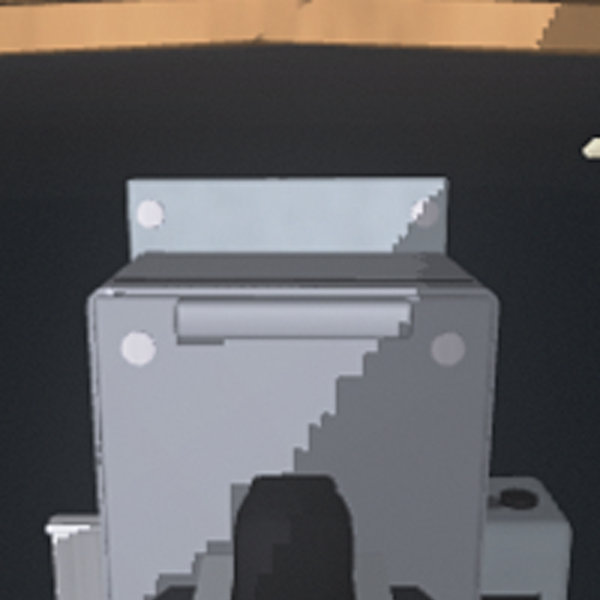

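```bash
python3 - <<'E'
from h import *
import json
o=json.load(open('w12.json')); w=viewer.capture('wrist')
f=lambda c,z: wray(w,o,(180+(c[0]+.5)/3-.5,60+(c[1]+.5)/3-.5),z)[:2]
def edge(n,a,b):
    d=b-a; print(n,(a+b)/2,np.linalg.norm(d).round(4),(np.degrees(np.arctan2(d[1],d[0]))-90).round(2))
edge('bed',f((127,180),.008),f((447,179),.008))
z=.1608-.0532+.052
edge('mag',f((88,291),z),f((498,291),z))
edge('bar',f((236,510),z+.034),f((350,510),z+.034))
edge('bar?',f((234,540),z+.034),f((353,540),z+.034))
E
```

```text
bed [ 0.40011684 -0.21650967] 0.0951 3.61
mag [ 0.40961968 -0.21437447] 0.0628 3.42
bar [ 0.4321021  -0.21308057] 0.0144 3.41
bar? [ 0.43619797 -0.21277017] 0.0152 3.41
```

jog_arm(series=[[0.04, 0, -0.005, 0, 0, 0], [0.1, 0, -0.005, 0, 0, 0], [0.16, 0, -0.005, 0, 0, 0], [0.2, 0, 0, 0, 0, 0], [0.18, 0, 0, 0, 0, 0], [0.14, 0, 0, 0, 0, 0], [0.1, 0, 0, 0, 0, 0], [0.04, 0, 0, 0, 0, 0], [0.02, 0, 0, 0, 0, 0], [0, 0, 0, 0, 0, 0], [0, 0, 0, 0, 0, 0]])

```text
time: 28.1
ee_pos: [0.4598, -0.2135, 0.0632]
tool_rot: [-119.2, 90.0, -25.8]
force: [-0.3, -0.3, -7.4]
opening: 0.163
```

jog_arm(series=[[0.01, 0, 0, 0, 0, 0], [0, 0, 0, 0, 0, 0]])

```text
time: 28.35
ee_pos: [0.4596, -0.2134, 0.0618]
tool_rot: [-118.8, 90.0, -25.4]
force: [-0.8, 0.2, -7.9]
opening: 0.165
```

jog_arm(series=[[0.01, 0, 0, 0, 0, 0], [0, 0, 0, 0, 0, 0]])

```text
time: 28.6
ee_pos: [0.4597, -0.2136, 0.0612]
tool_rot: [-144.2, 90.0, -50.8]
force: [-0.5, -1.0, -2.4]
opening: 0.169
```

jog_arm(series=[[-0.008, 0, 0, 0, 0, 0], [0, -0.03, 0, 0, 0, 0], [0, -0.06, 0, 0, 0, 0], [0, -0.06, 0, 0, 0, 0], [0, -0.06, 0, 0, 0, 0], [0, -0.06, 0, 0, 0, 0], [0, -0.03, 0, 0, 0, 0], [0, 0, 0, 0, 0, 0]])

```text
time: 29.6
ee_pos: [0.4897, -0.2116, 0.0615]
tool_rot: [-73.3, 90.0, 20.1]
force: [-1.3, -0.2, -8.2]
opening: 0.165
```

jog_arm(series=[[0, -0.03, 0, 0, 0, 0], [0, -0.06, 0, 0, 0, 0], [0, -0.06, 0, 0, 0, 0], [0, -0.06, 0, 0, 0, 0], [0, -0.06, 0, 0, 0, 0], [0, -0.03, 0, 0, 0, 0], [0, 0, 0, 0, 0, 0]])

```text
time: 30.48
ee_pos: [0.5197, -0.2098, 0.0615]
tool_rot: [8.7, 90.0, 102.1]
force: [-0.2, -0.0, -7.7]
opening: 0.173
```

```bash
python3 - <<'E'
from h import *
o=st(); w=snap('wrist','w13'); 
f=w['frame'][60:320,180:380,::-1]; cv2.imwrite('pics/wc13.png',cv2.resize(f,None,fx=3,fy=3,interpolation=cv2.INTER_CUBIC)[:600])
E
```

```text
{'time': 30.475, 'qpos': [-30.1897, 22.1421, -15.2103, 52.6489, 0.0015, -33.5982], 'ee_pos': [0.5197, -0.2098, 0.0615], 'tool_rot': [8.712, 89.998, 102.1205], 'force': [-0.1535, -0.0247, -7.7132], 'opening': 0.1729}
```

View pics/w13.png

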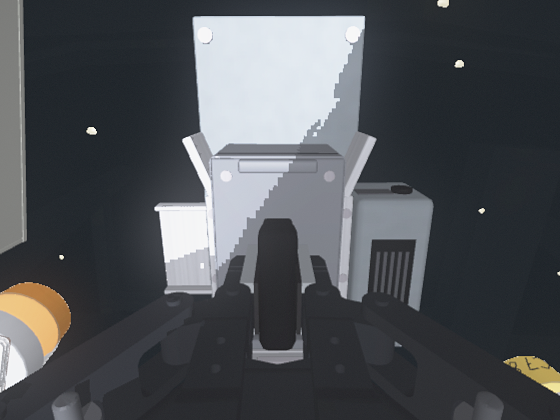

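jog_arm(series=[[0, -0.04, 0, 0, 0, 0], [0, -0.05, 0, 0, 0, 0], [0, -0.05, 0, 0, 0, 0], [0, -0.03, 0, 0, 0, 0], [0, 0, 0, 0, 0, 0]])

```text
time: 31.15
ee_pos: [0.5348, -0.2088, 0.0616]
tool_rot: [89.2, 89.8, -177.4]
force: [-8.0, -1.5, -2.6]
opening: 0.162
```

jog_arm(series=[[0, -0.03, 0, 0, 0, 0], [0, -0.02, 0, 0, 0, 0], [0, 0, 0, 0, 0, 0]])

```text
time: 31.52
ee_pos: [0.5412, -0.2085, 0.0615]
tool_rot: [75.7, 90.0, 169.1]
force: [-3.3, -0.4, -5.2]
opening: 0.168
```

jog_arm(series=[[0, -0.02, 0, 0, 0, 0], [0, -0.01, 0, 0, 0, 0], [0, 0, 0, 0, 0, 0]])

```text
time: 31.9
ee_pos: [0.5445, -0.2083, 0.0614]
tool_rot: [-31.2, 90.0, 62.2]
force: [-3.2, 0.2, -5.9]
opening: 0.168
```

jog_arm(series=[[0, -0.01, 0, 0, 0, 0], [0, -0.01, 0, 0, 0, 0], [0, 0, 0, 0, 0, 0]])

```text
time: 32.28
ee_pos: [0.5456, -0.2082, 0.0616]
tool_rot: [88.3, 89.9, -178.3]
force: [-6.3, -0.5, -3.2]
opening: 0.166
```

jog_arm(series=[[0, -0.01, 0, 0, 0, 0], [0, 0, 0, 0, 0, 0]])

```text
time: 32.52
ee_pos: [0.546, -0.2081, 0.0616]
tool_rot: [89.0, 89.9, -177.6]
force: [-8.1, -1.0, -1.1]
opening: 0.162
```

```bash
python3 - <<'E'
from h import *
o=st(); snap('wrist','w14'); p=snap('scene','s14')
f=p['frame'][180:290,270:380,::-1]; cv2.imwrite('pics/sc14.png',cv2.resize(f,None,fx=5,fy=5,interpolation=cv2.INTER_CUBIC))
E
```

```text
{'time': 32.525, 'qpos': [-28.695, 24.5854, -11.3588, 54.1831, -0.0767, -32.0656], 'ee_pos': [0.546, -0.2081, 0.0616], 'tool_rot': [88.9962, 89.8513, -177.6331], 'force': [-8.1098, -1.0241, -1.1381], 'opening': 0.1621}
```

View pics/sc14.png

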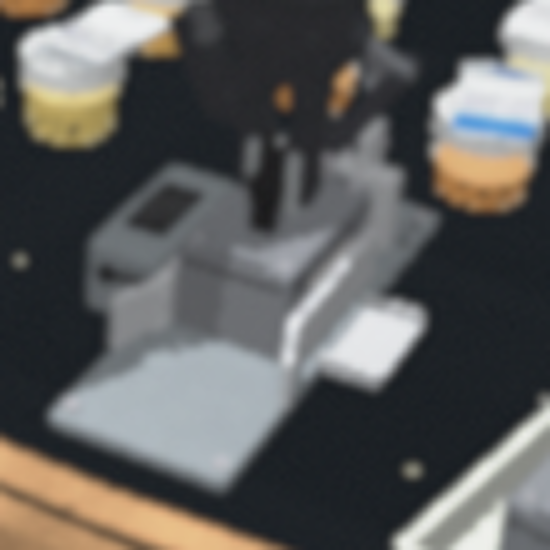

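View pics/w14.png

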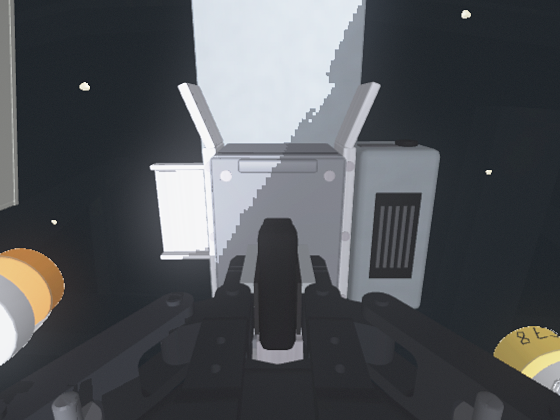

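jog_arm(series=[[0, -0.01, 0, 0, 0, 0], [0, 0, 0, 0, 0, 0]])

```text
time: 32.88
ee_pos: [0.5472, -0.2081, 0.0615]
tool_rot: [87.8, 89.9, -178.9]
force: [-7.4, -1.0, -3.0]
opening: 0.17
```

jog_arm(series=[[0, -0.01, 0, 0, 0, 0], [0, 0, 0, 0, 0, 0]])

```text
time: 33.12
ee_pos: [0.5476, -0.2081, 0.0616]
tool_rot: [90.8, 89.8, -175.8]
force: [-9.6, -0.3, -1.4]
opening: 0.161
```

jog_arm(series=[[0, -0.01, 0, 0, 0, 0], [0, 0, 0, 0, 0, 0]])

```text
time: 33.38
ee_pos: [0.548, -0.2081, 0.0616]
tool_rot: [91.7, 89.7, -174.9]
force: [-11.5, -1.7, -0.6]
opening: 0.164
```

jog_arm(series=[[0, -0.01, 0, 0, 0, 0], [0, 0, 0, 0, 0, 0]])

```text
time: 33.62
ee_pos: [0.5484, -0.208, 0.0617]
tool_rot: [91.7, 89.7, -175.0]
force: [-13.4, -1.5, 2.3]
opening: 0.168
```

jog_arm(series=[[0, 0.02, 0, 0, 0, 0], [0, 0.02, 0, 0, 0, 0], [0, 0, 0, 0, 0, 0]])

```text
time: 34.0
ee_pos: [0.5467, -0.2081, 0.0615]
tool_rot: [81.0, 89.9, 174.4]
force: [-6.1, -0.4, -3.9]
opening: 0.166
```

jog_arm(series=[[0, 0.02, 0, 0, 0, 0], [0, 0, 0, 0, 0, 0]])

```text
time: 34.25
ee_pos: [0.5466, -0.2082, 0.0615]
tool_rot: [-86.9, 89.9, 6.6]
force: [1.8, 1.2, -8.9]
opening: 0.164
```

jog_arm(series=[[0, 0.015, 0, 0, 0, 0], [0, 0, 0, 0, 0, 0]])

```text
time: 34.5
ee_pos: [0.5465, -0.2083, 0.0619]
tool_rot: [-89.6, 89.7, 3.9]
force: [5.7, 1.1, -11.5]
opening: 0.164
```

Pulling back raises the force without moving the magazine, so the hook is holding it. I'll relax the pull, lower the magazine onto the bed and let go.

jog_arm(series=[[0, -0.015, 0, 0, 0, 0], [0.005, 0, 0, 0, 0, 0], [0, 0, 0, 0, 0, 0]])

```text
time: 34.88
ee_pos: [0.5464, -0.2083, 0.0617]
tool_rot: [-95.3, 89.9, -1.9]
force: [3.1, 1.4, -5.3]
opening: 0.167
```

jog_arm(series=[[0, 0, 0, 0, 0, 0], [0, 0, 0, 0, 0, 0], [0, 0, 0, 0, 0, 0], [0, 0, 0, 0, 0, 0]], fingers=0)

```text
time: 35.38
ee_pos: [0.5454, -0.2085, 0.0613]
tool_rot: [-138.8, 90.0, -45.5]
force: [0.2, -0.3, 0.7]
opening: 0.501
```

jog_arm(series=[[-0.03, 0, 0, 0, 0, 0], [-0.1, 0, 0, 0, 0, 0], [-0.2, 0, 0, 0, 0, 0], [-0.3, 0, 0, 0, 0, 0], [-0.3, 0, 0, 0, 0, 0], [-0.25, 0, 0, 0, 0, 0], [-0.15, 0, 0, 0, 0, 0], [-0.05, 0, 0, 0, 0, 0], [0, 0, 0, 0, 0, 0]])

```text
time: 36.5
ee_pos: [0.5453, -0.2082, 0.1988]
tool_rot: [44.4, 90.0, 137.8]
force: [-0.2, 0.1, -0.6]
opening: 0.504
```

```bash
python3 - <<'E'
from h import *
o=st(); w=snap('wrist','w15'); 
import json; json.dump(dict(ee_pos=list(map(float,o['ee_pos'])),tool_rot=list(map(float,o['tool_rot']))),open('w15.json','w'))
f=w['frame'][80:350,190:370,::-1]; cv2.imwrite('pics/wc15.png',cv2.resize(f,None,fx=3,fy=3,interpolation=cv2.INTER_CUBIC)[:800])
E
```

```text
{'time': 36.5, 'qpos': [-28.7809, 19.3858, 1.0787, 71.7157, 0.0054, -32.1708], 'ee_pos': [0.5453, -0.2082, 0.1988], 'tool_rot': [44.4011, 89.9765, 137.791], 'force': [-0.1508, 0.0555, -0.6358], 'opening': 0.5038}
```

View pics/wc15.png

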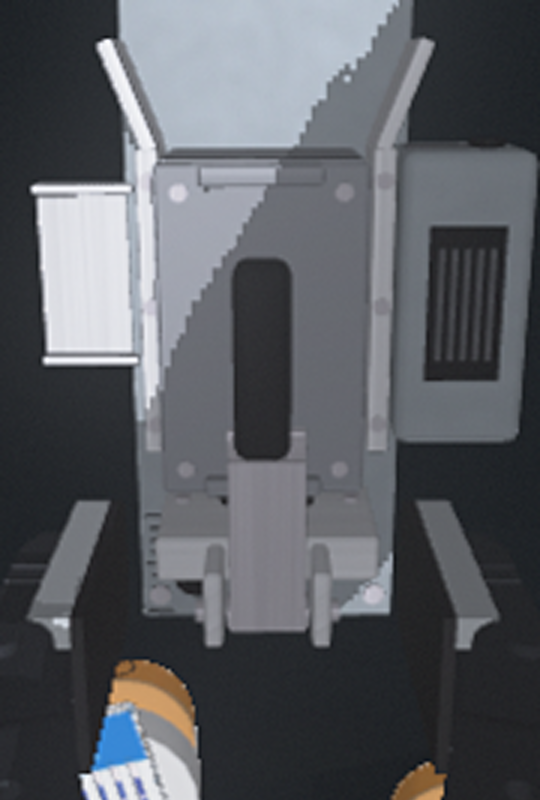

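```bash
python3 - <<'E'
from h import *
import json
o=json.load(open('w15.json')); w=viewer.capture('wrist')
f=lambda c,z: wray(w,o,(190+(c[0]+.5)/3-.5,80+(c[1]+.5)/3-.5),z)[:2]
P=np.array([f(c,.06) for c in [(157,160),(370,158),(365,490),(163,490)]]); m=P.mean(0)
a=np.radians(3.43); d=m-np.array([.539,-.2073]); print('mag',m,'in feeder',d@[np.cos(a),np.sin(a)],d@[-np.sin(a),np.cos(a)])
for i in range(4): e=P[i]-P[i-1]; print(np.linalg.norm(e).round(4),np.degrees(np.arctan2(e[1],e[0])).round(1))
b=(f((262,258),.094)+f((262,460),.094))/2; d=b-np.array([.539,-.2073]); print('bar',d@[np.cos(a),np.sin(a)],d@[-np.sin(a),np.cos(a)])
p=snap('top','top9')
for l in ('pot_a','timer','marker'): print(l,[(round(d['score'],2),np.round(d['position'],3).tolist()) for d in viewer.landmark_of(l,p)])
print(ctrl.get_obs()['time'])
cv2.imwrite('pics/topc9.png',cv2.resize(p['frame'][140:275,110:470,::-1],None,fx=2.2,fy=2.2,interpolation=cv2.INTER_CUBIC))
E
```

```text
mag [ 0.54740137 -0.20797958] in feeder 0.008345658904542086 -0.0011810097789158155
0.1026 -177.3
0.061 93.9
0.1031 4.3
0.0639 -86.6
bar 0.0075901761822096915 -0.0017206143017630372
pot_a [(0.87, [0.458, 0.214, 0.0]), (0.82, [0.504, 0.004, 0.002])]
timer [(0.88, [0.541, -0.541, -0.0])]
marker [(0.65, [0.399, 0.04, -0.002])]
36.8
```

View pics/topc9.png

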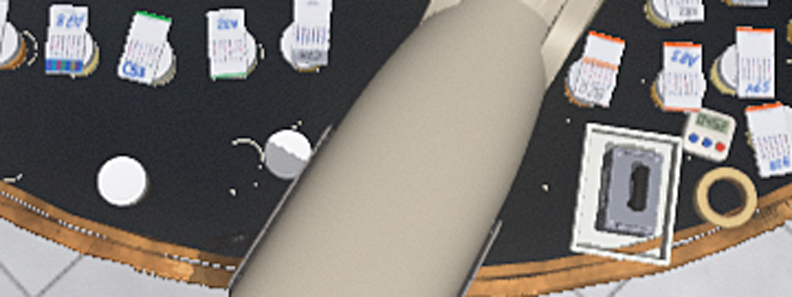

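```bash
python3 - <<'E'
from h import *
print(ctrl.close_job())
E
```

```text
the job is handed in; nothing more can be done
None
```

I handed the job in at about 37 s of the 72 s allowed. The heavier magazine is latched in the feeder and the lighter one is in the returns tray. The hand-in gave no verdict.

- **Weighing:** The rotated left magazine read about 2 N when lifted and went to the tray. The other read about 7.5 N and went to the feeder.
- **Feeder:** I set the heavier magazine on the landing and slid it between the rails with almost no side force. Push peaked at about 13 N, well under 30 N.
- **Latch check:** Pulling the magazine back raised the force to +5.7 N with only about 0.1 mm of movement, so the hook is holding it. I could not read the bumper or hook joints directly.
- **Last pictures:** The fed magazine sits straight, about 8 mm beyond the feeder's origin and 1–2 mm off its centre line. The lighter one stands upright in the middle of the tray. The pots, timer and marker are within about 6 mm of where they started, which is within the detector's error. The gripper was clear above everything.
- **What disagreed:** The first grasp closed on nothing. The fingertips were about 30 mm farther back than the stated tool frame implies, so I used grasp heights 27–31 mm lower than planned.

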